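Start the three drying timers in order

TASK

Three freshly coated test panels are drying, each with its own timer in front of it: start the timers by pressing down the key on top of each with a fingertip, first the tall timer, then the round one, last the wide one. Press gently, just until the key has gone well down (it stays down by itself), without ramming it against its stop. Do not pick up, tip or shove the timers, do not touch the wet panels, and leave the other things on the bench where they are.

Things in the scene. Friction and masses are not known exactly. Their poses are not given: they have to be found in the camera images.
- timer_tall: The tall timer: upright white plastic box, 56 x 64 x 90 mm high (x, y, z), about 0.2 to 0.4 kg, standing loose on the bench; origin at the centre of its underside, z up. Its push key is centred on its top.
- key_tall_top (a point): Centre of the top face of the tall timer's push key: a plain grey disc, diameter 28 mm, standing 16 mm proud of the timer's top when up. It goes straight down with the key.
- key_tall (a joint): Travel of that key in m: 0 = fully up, 0.010 = fully down, grows as it is pressed. It slides at about 2.5 N, has no spring and stays wherever it is left; once fully down it meets a sprung cushion that gives up to 4 mm more (4 N at first, 3 N more per mm) and then a hard stop. Pressed more than 4 mm, the timer is started. Starts between 0 and 1 mm.
- timer_round: The round timer: low white plastic drum, diameter 72 mm, 46 mm high, about 0.2 to 0.4 kg, standing loose on the bench; origin at the centre of its underside, z up. Its push key is centred on its top.
- key_round_top (a point): Centre of the top face of the round timer's push key: a plain grey disc, diameter 28 mm, standing 16 mm proud of the timer's top when up. It goes straight down with the key.
- key_round (a joint): Travel of that key in m: 0 = fully up, 0.010 = fully down, grows as it is pressed. It slides at about 2.5 N, has no spring and stays wherever it is left; once fully down it meets a sprung cushion that gives up to 4 mm more (4 N at first, 3 N more per mm) and then a hard stop. Pressed more than 4 mm, the timer is started. Starts between 0 and 1 mm.
- timer_wide: The wide timer: low flat white plastic box, 60 x 104 x 38 mm high (x, y, z), with a dark display on the other half of its top, about 0.2 to 0.4 kg, standing loose on the bench; origin at the centre of its underside, z up. Its push key is 28 mm to +y of the top's centre in the timer's frame.
- key_wide_top (a point): Centre of the top face of the wide timer's push key: a plain grey disc, diameter 28 mm, standing 16 mm proud of the timer's top when up. It goes straight down with the key.
- key_wide (a joint): Travel of that key in m: 0 = fully up, 0.010 = fully down, grows as it is pressed. It slides at about 2.5 N, has no spring and stays wherever it is left; once fully down it meets a sprung cushion that gives up to 4 mm more (4 N at first, 3 N more per mm) and then a hard stop. Pressed more than 4 mm, the timer is started. Starts between 0 and 1 mm.
- panel_tall: Wet white-coated steel test panel, 90 x 130 x 4.5 mm (x, y, z), fixed flat on the bench; origin at the centre of its underside, z up. The tall timer stands 110 to 125 mm from its centre, on the robot's side (panel's -x).
- panel_round: Wet white-coated steel test panel, 90 x 130 x 4.5 mm (x, y, z), fixed flat on the bench; origin at the centre of its underside, z up. The round timer stands 110 to 125 mm from its centre, on the robot's side (panel's -x).
- panel_wide: Wet white-coated steel test panel, 90 x 130 x 4.5 mm (x, y, z), fixed flat on the bench; origin at the centre of its underside, z up. The wide timer stands 110 to 125 mm from its centre, on the robot's side (panel's -x).
- cup: Bystander: open steel cup, diameter 52, height 55 mm, loose; origin at the centre of its underside, z up.
- jar: Bystander: amber glass jar with white cap, diameter 52, height 60 mm, loose; origin at the centre of its underside, z up.
- applicator: Bystander: steel film applicator, a frame 50 x 72 x 24 mm (x, y, z), loose; origin at the centre of its underside, z up.
- can: Bystander: aluminium can with a paper label, diameter 70, height 85 mm, loose; origin at the centre of its underside, z up.

How it is judged:
By the outcome, as a careful person would: the job done as asked, in the order asked, and still so for the second after the job is handed in, with the robot touching nothing.
It also fails if it takes over 48 s, if anything falls off the work surface, if the arm or the gripper's body presses on something with over 40 N, if the wrist force passes 120 N, or if a joint passes its speed limit or range.

ROBOT

A 6-joint arm with a two-finger parallel gripper is mounted at the origin on the work surface. World frame = base frame: x ahead of the robot, y to its left, z up, the work surface at z = 0. Lengths are in m, angles in rad, forces in N, time in s.
With the tool pointing down it reaches from about 0.3 to 0.775 m from the base axis. Payload 14.6 kg.
Tool frame: the origin (TCP) lies on the mounting face of the last link; the fingertips stand 173 mm ahead of it and the grasp point (between the pads) lies 155 mm ahead of it; z points along the fingers, y is the line along which they close (so a half turn about z gives the same grasp; the last joint's range is limited). The gripper opens to 85 mm and grips with 20 to 120 N. Pads are 22 mm wide; open, the fingers measure 114 mm over their backs; the gripper's body (76 mm by 85 mm) begins 54 mm behind the grasp point. The pads swing forward as they close: fully open they stand 13 mm farther back than shut.
Start: joints at [-1.36, 0.3, 1.521, -0, 1.321, -0.067], TCP at [0.151, -0.529, 0.405] pointing down, gripper open.
Joint ranges: [-3.03, 3.03], [-0.79, 2.21], [0.23, 2.52], [-1.04, 4.18], [0, 3.07], [-2.55, 2.55]. Speed limits (rad/s): [2.22, 2.22, 2.57, 3.14, 3.14, 3.14].

INTERFACE

Orientations are given as a unit quaternion [x, y, z, w].
In Python, from station import ctrl, eyes gives the robot as it stands (ctrl), with the cameras (eyes).
- The arm moves only by the shell command python3 nudge.py [OPENING], which reads ROWS from standard input. ROWS is a JSON list that holds a single list of rows (three levels of brackets), with 1 to 20 rows, each of 4 numbers: dx, dy, dz in fractions of the full range, 1 being 20 cm, then a turn about the tool's z in parts of the range, where 1.0 means 360 degrees; each row shifts and turns the commanded pose from where the row before left it, along the tool's axes as they then stand; what a row does not reach is not made up. A row lasts 1/12 s, in which the tool goes at most 0.0417 m and 0.125 rad, less where a joint would pass 70% of its speed; a pose out of reach is approached as far as the arm can. OPENING is the finger opening in m, set as the command begins (- or left out keeps the last). The fingers move at their own pace and stop on an object; the grip force is fixed at half the most. Time passes only in rows, so rows that do not move let the fingers close. It prints the time, the measured TCP pose, the force, the opening and the grip force at its end. Input that does not fit is refused with a message, and nothing moves.
- ctrl.get_obs(): the state, without advancing time (a new reading comes with each control period).
- eyes.get_image(name): name is "side" or "top"; returns a dict with "img" (384x512x3 uint8, red, green, blue), "fx", "fy", "cx", "cy" (pixels), "extrinsics" (4x4, takes a point from camera to world coordinates). Camera axes: x right, y down, z forward; pixel columns grow to the right and rows downward; lengths in m; the calibration is good to about 2 mm. A picture is of the moment at which its call begins. There is no depth.
- ctrl.hand_in(): hands the job in; it is judged then, once.
The state is a dict: "time": time; "qpos": joint angles; "dq": joint speeds; "joint_torque": joint torques, N m; "tool_pos": TCP position; "ee_rot": TCP orientation; "wrist_force": force on the tool from outside, world axes, zero at the start; "torque": the same for the moment, N m; "grip_width": finger opening in m; "gripper_force": force on a finger pad.
Only numpy, scipy, OpenCV 4.12 (cv2) and the standard library are available. Lean on these libraries where they do the work, as an engineer would, in place of code of your own. Each camera call takes 0.05 s, during which the arm holds its last target. There are 200 camera calls.

## Working session

There is one attempt and no reset: what is moved stays moved. The work goes in short steps, Python scripts to look and compute and a shell command to move; the robot and the scene stay as the last step left them, time stands still between calls to the robot, and variables do not carry over. Pictures are saved under pics/ and viewed, at most 10 in all, crops included, and the job is handed in when it is done.

```bash
ls; mkdir -p pics
python3 - <<'E'
from station import ctrl, eyes
import cv2,numpy as np
for n in("top","side"):
    d=eyes.get_image(n); cv2.imwrite(f"pics/{n}0.png",d["img"][:,:,::-1])
    np.savez(f"{n}0.npz",**d)
    print(n,d["fx"],d["fy"],d["cx"],d["cy"]);print(np.round(d["extrinsics"],4))
o=ctrl.get_obs();print(o["tool_pos"],o["ee_rot"],o["time"],o["wrist_force"])
E
```

```text
nudge.py
pics
station.py
top 472.20574031501593 472.20574031501593 257.00402968982144 192.55248046756185
[[-0.0047 -0.9988  0.0493  0.4768]
 [-1.      0.0042 -0.0086  0.003 ]
 [ 0.0084 -0.0494 -0.9987  1.4242]
 [ 0.      0.      0.      1.    ]]
side 451.6014150147895 451.6014150147895 252.21756868592402 184.90632831607624
[[-0.8269 -0.3634  0.4292 -0.0475]
 [-0.5621  0.558  -0.6105  0.8325]
 [-0.0177 -0.746  -0.6657  1.0132]
 [ 0.      0.      0.      1.    ]]
[ 0.15081648 -0.52887496  0.40416913] [ 9.90368833e-01  1.38453142e-01 -4.07103894e-05 -5.48610981e-04] 0.1 [-0.23502278  0.79393577  0.03390969]
```

View pics/top0.png

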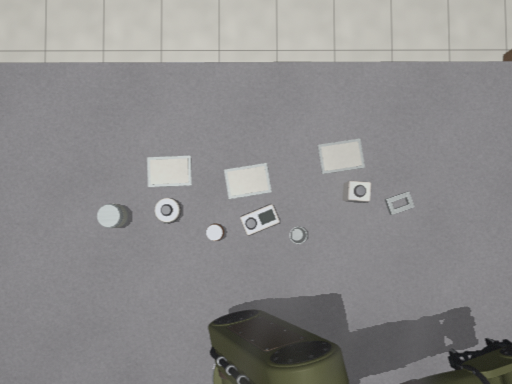

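View pics/side0.png

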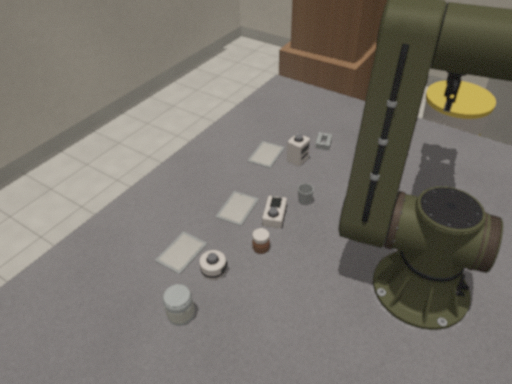

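The top view shows the keys at about (360,191) tall, (167,210) round and (251,224) wide. The can is at (112,216), the jar at (215,233), the cup at (298,235) and the applicator at (400,203). The side view shows the keys near (299,138), (212,258) and (273,212). Next I'll zoom in on them.

```bash
cat > h.py <<'E'
import numpy as np,cv2
def ray(d,u,v):
    E=d["extrinsics"];r=E[:3,:3]@np.array([(u-d["cx"])/d["fx"],(v-d["cy"])/d["fy"],1]);return E[:3,3],r/np.linalg.norm(r)
def onz(d,u,v,z):
    o,r=ray(d,u,v);return o+r*(z-o[2])/r[2]
def proj(d,p):
    E=d["extrinsics"];c=E[:3,:3].T@(np.array(p)-E[:3,3]);return d["fx"]*c[0]/c[2]+d["cx"],d["fy"]*c[1]/c[2]+d["cy"]
E
python3 - <<'E'
import numpy as np,cv2
from h import *
K={"tall":[(360,191),(299,140),.106],"round":[(167,210),(212,258),.062],"wide":[(251,224),(273,212),.054]}
rows=[]
for i,n in enumerate(("top","side")):
    d=np.load(n+"0.npz");im=d["img"][:,:,::-1];t=[]
    for k,v in K.items():
        x,y=v[i];c=im[y-16:y+16,x-16:x+16];t.append(cv2.resize(c,None,fx=8,fy=8,interpolation=cv2.INTER_NEAREST))
        g=cv2.cvtColor(im,cv2.COLOR_BGR2GRAY)
        m=np.zeros_like(g);m[y-9:y+10,x-9:x+10]=1
        m=((g<125)&(m>0)).astype(np.uint8)
        nl,l,s,ce=cv2.connectedComponentsWithStats(m)
        for j in range(1,nl):
            if s[j,4]>15:print(n,k,ce[j].round(1),s[j],onz(d,*ce[j],v[2]).round(4))
    rows.append(np.hstack(t))
cv2.imwrite("pics/crop.png",np.vstack(rows))
E
```

```text
top tall [358.3 191.1] [354 185  12  12  52] [ 0.5448 -0.2921  0.106 ]
top round [168.  209.8] [162 204  11  12  44] [0.4953 0.2477 0.062 ]
top wide [251.  223.2] [246 218  11  12  42] [0.4555 0.009  0.054 ]
side tall [298.7 137.4] [294 132  10  10  60] [ 0.5413 -0.287   0.106 ]
side tall [300.3 147.1] [290 142  19   8  74] [ 0.5095 -0.2422  0.106 ]
side round [212.3 258.9] [207 254  12  11  95] [0.4882 0.2648 0.062 ]
side wide [273.7 209.5] [268 203  13  15 127] [0.4544 0.0093 0.054 ]
```

View pics/crop.png

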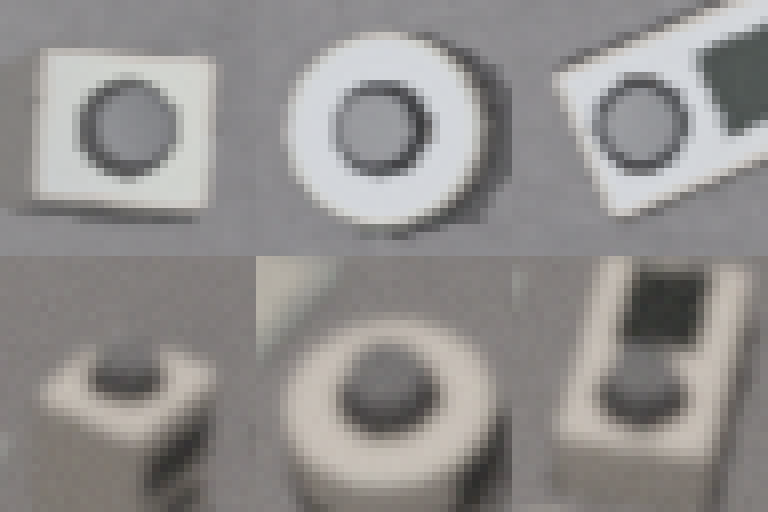

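The crops show clean grey discs. In the top view their top-face centres are at about (359.8,190.4) tall, (165.5,209.5) round and (250.6,223.0) wide. I'll check these against the white bodies and the side view, then work out the moves.

Run:
```python
import numpy as np,cv2
from h import *
from scipy.spatial.transform import Rotation as R
from station import ctrl, eyes
t=np.load("top0.npz");s=np.load("side0.npz")
K={"tall":((359.8,190.4),.1055,.09),"round":((165.5,209.5),.0615,.046),"wide":((250.6,223.),.0535,.038)}
g=cv2.cvtColor(t["img"],cv2.COLOR_RGB2GRAY)
o=ctrl.get_obs();Rm=R.from_quat(o["ee_rot"]);p=np.array(o["tool_pos"]);print(Rm.as_matrix().round(3))
for k,(uv,z,h) in K.items():
    P=onz(t,*uv,z);print(k,P.round(4),"side px",np.round(proj(s,P),1))
    x,y=map(int,uv);m=np.zeros_like(g);m[y-20:y+20,x-20:x+20]=255;m[g<160]=0
    c=max(cv2.findContours(m,cv2.RETR_EXTERNAL,cv2.CHAIN_APPROX_NONE)[0],key=cv2.contourArea)
    r=cv2.minAreaRect(c);print("  body",np.round(r[0],1),np.round(r[1],1),round(r[2]),onz(t,*r[0],h).round(4))
    T=P+[0,0,.173+.03];print("  move to 30mm above, tool axes",Rm.inv().apply(T-p).round(4));p=T
```

```text
[[ 0.962  0.274 -0.   ]
 [ 0.274 -0.962  0.001]
 [ 0.    -0.001 -1.   ]]
tall [ 0.5467 -0.2964  0.1055] side px [298.7 135.7]
  body [359.  190.5] [19. 22.] 90 [ 0.5473 -0.2976  0.09  ]
  move to 30mm above, tool axes [ 0.4445 -0.1149  0.0958]
round [0.4963 0.255  0.0615] side px [212.1 255.3]
  body [166.  209.5] [23. 24.] 90 [0.4965 0.2564 0.046 ]
  move to 30mm above, tool axes [ 0.1028 -0.544   0.0446]
wide [0.4562 0.0102 0.0535] side px [273.1 209.5]
  body [257.9 220.1] [19.7 32.2] 67 [ 0.4645 -0.011   0.038 ]
  move to 30mm above, tool axes [-0.1057  0.2245  0.0077]
```

Both views agree to within about a pixel (~3 mm), and the key centres match their body centres. I'll close the fingers and go above the tall key.

Careful with the scale: shifts go in shares of 20 cm and turns go in shares of 360 degrees. That gives: 0.0235 m / 0.2 = 0.1175, 0.0215 m / 0.2 = 0.1075.

```bash
echo '[[[0.1175, -0.03, 0.015, 0], [0.1175, -0.03, 0.015, 0], [0.1175, -0.03, 0.015, 0], [0.1175, -0.03, 0.015, 0], [0.1175, -0.03, 0.015, 0], [0.1175, -0.03, 0.015, 0], [0.1175, -0.03, 0.015, 0], [0.1175, -0.03, 0.015, 0], [0.1175, -0.03, 0.015, 0], [0.1175, -0.03, 0.015, 0], [0.1175, -0.03, 0.015, 0], [0.1175, -0.03, 0.015, 0], [0.1175, -0.03, 0.015, 0], [0.1175, -0.03, 0.015, 0], [0.1175, -0.03, 0.015, 0], [0.1175, -0.03, 0.015, 0], [0.1175, -0.03, 0.015, 0], [0.1175, -0.03, 0.015, 0], [0.1075, -0.035, 0.015, 0], [0, 0, 0, 0]]]' | python3 nudge.py 0
cat > st.py <<'E'
import sys,numpy as np
from scipy.spatial.transform import Rotation as R
from station import ctrl, eyes
T={"tall":(.5468,-.2968,.1055),"round":(.4963,.2556,.0615),"wide":(.4562,.0102,.0535)}[sys.argv[1]]
o=ctrl.get_obs();Rm=R.from_quat(o["ee_rot"])
tip=np.array(o["tool_pos"])+Rm.apply([0,0,.173])
print("to key, tool axes",Rm.inv().apply(np.array(T)-tip).round(4),"tip",tip.round(4),"F",np.round(o["wrist_force"],2),"w",o["grip_width"],"t",o["time"])
E
python3 st.py tall
```

```text
time: 1.77
tool_pos: [0.5491, -0.2941, 0.3464]
ee_rot: [0.99, 0.14, -0.0, -0.001]
wrist_force: [-0.2, -0.2, 0.2]
grip_width: 0.0001
gripper_force: 0.0
to key, tool axes [-0.0028  0.0023  0.0679] tip [ 0.5489 -0.2939  0.1734] F [-0.16 -0.23  0.25] w 7.570833747873844e-05 t 1.7667
```

To row units: 0.014 m / 0.2 = 0.07, 0.012 m / 0.2 = 0.06.

```bash
echo '[[[-0.014, 0.0115, 0.06, 0], [0, 0, 0.07, 0], [0, 0, 0.07, 0], [0, 0, 0.06, 0], [0, 0, 0.04, 0], [0, 0, 0, 0], [0, 0, 0, 0]]]' | python3 nudge.py; python3 st.py tall
python3 - <<'E'
from station import ctrl, eyes
import cv2,numpy as np
c=[]
for n,(x,y) in {"top":(360,191),"side":(299,125)}.items():
    d=eyes.get_image(n);c.append(cv2.resize(d["img"][y-32:y+32,x-32:x+32,::-1],None,fx=6,fy=6,interpolation=cv2.INTER_CUBIC))
cv2.imwrite("pics/chk1.png",np.hstack(c))
E
```

```text
time: 2.35
tool_pos: [0.5445, -0.2997, 0.2875]
ee_rot: [0.99, 0.138, -0.0, -0.0]
wrist_force: [0.4, -0.2, 1.0]
grip_width: -0.0001
gripper_force: 0.0
to key, tool axes [ 0.0031 -0.0021  0.009 ] tip [ 0.5444 -0.2997  0.1145] F [ 0.4  -0.17  1.03] w -7.832916789269359e-05 t 2.35
```

View pics/chk1.png

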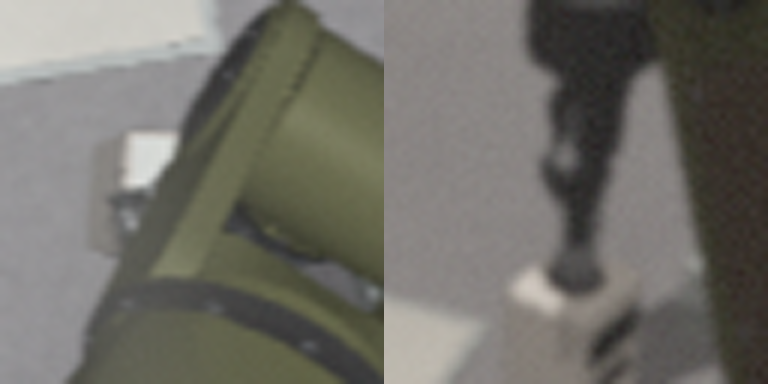

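The side view shows the closed fingertips directly over the tall key, around (299,135). The last xy correction was settling lag, so I'll take it back and then creep down.

To row units: 0.003 m / 0.2 = 0.015, -0.002 m / 0.2 = -0.01.

```bash
echo '[[[0.015, -0.01, 0, 0], [0, 0, 0, 0], [0, 0, 0.01, 0], [0, 0, 0.01, 0], [0, 0, 0.01, 0], [0, 0, 0, 0], [0, 0, 0, 0], [0, 0, 0, 0]]]' | python3 nudge.py; python3 st.py tall
```

```text
time: 3.12
tool_pos: [0.547, -0.2967, 0.2817]
ee_rot: [0.99, 0.138, -0.0, -0.0]
wrist_force: [0.7, -0.2, -0.3]
grip_width: 0.0003
gripper_force: 0.0
to key, tool axes [-0.0002  0.0001  0.0032] tip [ 0.547  -0.2967  0.1087] F [ 0.66 -0.17 -0.33] w 0.00032746749393680797 t 3.1167
```

To row units: 0.001 m / 0.2 = 0.005.

```bash
for i in 1; do echo '[[[0, 0, 0.005, 0], [0, 0, 0.005, 0], [0, 0, 0.005, 0], [0, 0, 0.005, 0], [0, 0, 0.005, 0], [0, 0, 0.005, 0], [0, 0, 0, 0]]]' | python3 nudge.py; done; python3 st.py tall
```

```text
time: 3.7
tool_pos: [0.547, -0.2966, 0.2755]
ee_rot: [0.99, 0.138, 0.0, 0.0]
wrist_force: [0.2, 0.7, -0.1]
grip_width: -0.0003
gripper_force: 0.0
to key, tool axes [-0.0003  0.0001 -0.003 ] tip [ 0.547  -0.2966  0.1025] F [ 0.23  0.71 -0.06] w -0.0002851417144430724 t 3.7
```

To row units: 0.001 m / 0.2 = 0.005.

```bash
echo '[[[0, 0, 0.005, 0], [0, 0, 0.005, 0]]]' | python3 nudge.py; python3 st.py tall;  echo '[[[0, 0, 0.005, 0]]]' | python3 nudge.py; python3 st.py tall
```

```text
time: 3.87
tool_pos: [0.547, -0.2966, 0.2737]
ee_rot: [0.99, 0.138, 0.0, 0.0]
wrist_force: [-0.4, 0.2, 2.4]
grip_width: 0.0002
gripper_force: 1.2
to key, tool axes [-0.0003  0.0001 -0.0048] tip [ 0.5471 -0.2967  0.1007] F [-0.36  0.19  2.41] w 0.00020506712949202197 t 3.8667
time: 3.95
tool_pos: [0.547, -0.2966, 0.2727]
ee_rot: [0.99, 0.138, 0.0, 0.0]
wrist_force: [-0.3, -0.3, 2.4]
grip_width: -0.0002
gripper_force: 1.2
to key, tool axes [-0.0003  0.0001 -0.0058] tip [ 0.5471 -0.2967  0.0997] F [-0.25 -0.26  2.37] w -0.0002120056072914921 t 3.95
```

To row units: 0.001 m / 0.2 = 0.005.

```bash
echo '[[[0, 0, 0.005, 0], [0, 0, 0.005, 0]]]' | python3 nudge.py; echo '[[[0, 0, 0.005, 0]]]' | python3 nudge.py|grep -E "pos|wrist"; echo '[[[0, 0, 0.0025, 0]]]' | python3 nudge.py|grep -E "pos|wrist"
```

```text
time: 4.12
tool_pos: [0.547, -0.2967, 0.2706]
ee_rot: [0.99, 0.138, 0.0, 0.0]
wrist_force: [-0.3, -0.3, 2.7]
grip_width: 0.0003
gripper_force: 1.2
tool_pos: [0.547, -0.2967, 0.2696]
wrist_force: [0.7, 1.3, 2.9]
tool_pos: [0.547, -0.2966, 0.2691]
wrist_force: [-1.7, 0.8, 5.1]
```

The force step (about 5 N) means the key is fully down and just touching its cushion. I'll retract and check in the picture before moving on.

To row units: -0.02 m / 0.2 = -0.1, -0.015 m / 0.2 = -0.075.

```bash
echo '[[[0, 0, -0.01, 0], [0, 0, -0.02, 0], [0, 0, -0.075, 0], [0, 0, -0.1, 0], [0, 0, 0, 0]]]' | python3 nudge.py | grep -E "pos|force"; echo '[[[0.0255, -0.1365, 0, 0], [0.0255, -0.1365, 0, 0], [0.0255, -0.1365, 0, 0], [0.0255, -0.1365, 0, 0], [0.0255, -0.1365, 0, 0], [0.0255, -0.1365, 0, 0], [0.0255, -0.1365, 0, 0], [0.0255, -0.1365, 0, 0], [0.0255, -0.1365, 0, 0], [0.0255, -0.1365, 0, 0], [0.0255, -0.1365, 0, 0], [0.0255, -0.1365, 0, 0], [0.0255, -0.1365, 0, 0], [0.0255, -0.1365, 0, 0], [0.0255, -0.1365, 0, 0], [0.0255, -0.1365, 0, 0], [0.0255, -0.1365, 0, 0], [0.0255, -0.1365, 0, 0], [0.0255, -0.1365, 0, 0], [0.0285, -0.1325, 0, 0]]]' | python3 nudge.py; echo '[[[0, 0, 0, 0], [0, 0, 0, 0], [0, 0, 0, 0], [0, 0, 0, 0]]]' | python3 nudge.py|grep time; python3 st.py round
python3 - <<'E'
from station import ctrl, eyes
import cv2,numpy as np
c=[]
for n,(x,y) in {"top":(360,191),"side":(299,145)}.items():
    d=eyes.get_image(n)["img"];d0=np.load(n+"0.npz")["img"]
    for q in(d0,d):c.append(cv2.resize(q[y-16:y+16,x-16:x+16,::-1],None,fx=6,fy=6,interpolation=cv2.INTER_NEAREST))
d=eyes.get_image("side")["img"];c.append(cv2.resize(d[210:274,180:244,::-1],(192,192)))
cv2.imwrite("pics/chk2.png",cv2.resize(np.hstack(c),(800,160)))
E
```

```text
tool_pos: [0.5474, -0.2969, 0.3141]
wrist_force: [0.9, 0.4, 0.3]
gripper_force: 0.0
time: 6.37
tool_pos: [0.4957, 0.2572, 0.3102]
ee_rot: [0.99, 0.139, 0.0, -0.0]
wrist_force: [0.1, -0.1, -1.0]
grip_width: 0.0002
gripper_force: 0.0
time: 6.7
to key, tool axes [ 0.0002 -0.0006  0.0757] tip [0.4963 0.2549 0.1372] F [ 0.54 -0.34 -0.03] w -9.209644800060036e-05 t 6.7
```

View pics/chk2.png

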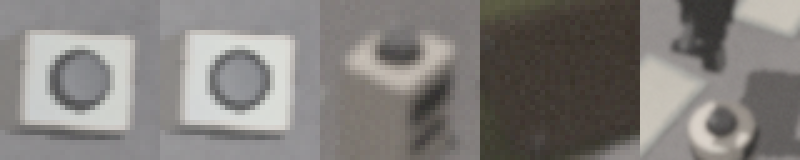

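The tall timer hasn't moved, and at least 4.6 mm of sliding travel plus the cushion step were felt, so it has started. The gripper now hovers over the round timer, whose key is at about (212,258) in the side view.

To row units: 0.018 m / 0.2 = 0.09, 0.016 m / 0.2 = 0.08.

```bash
echo '[[[0, -0.003, 0.05, 0], [0, 0, 0.09, 0], [0, 0, 0.09, 0], [0, 0, 0.08, 0], [0, 0, 0.04, 0], [0, 0, 0.005, 0], [0, 0, 0, 0], [0, 0, 0, 0], [0, 0, 0, 0]]]' | python3 nudge.py |grep -E "force"; python3 st.py round
```

```text
wrist_force: [0.2, -0.9, 0.1]
gripper_force: 0.0
to key, tool axes [-0.0004  0.0009  0.0056] tip [0.4965 0.2565 0.0671] F [ 0.17 -0.89  0.15] w -0.00019245926982728204 t 7.6
```

To row units: 0.001 m / 0.2 = 0.005.

```bash
echo '[[[0, 0, 0.005, 0], [0, 0, 0.005, 0], [0, 0, 0.005, 0], [0, 0, 0.005, 0], [0, 0, 0.005, 0], [0, 0, 0.005, 0], [0, 0, 0.005, 0], [0, 0, 0.005, 0]]]' | python3 nudge.py|grep -E "wrist|pos";echo '[[[0, 0, 0.005, 0], [0, 0, 0.005, 0], [0, 0, 0.005, 0]]]' | python3 nudge.py|grep -E "wrist|pos";echo '[[[0, 0, 0.005, 0], [0, 0, 0.005, 0]]]' | python3 nudge.py|grep -E "wrist|pos"
```

```text
tool_pos: [0.496, 0.2564, 0.2312]
wrist_force: [-0.7, -0.5, 3.0]
tool_pos: [0.496, 0.2564, 0.2281]
wrist_force: [-0.1, -0.3, 3.6]
tool_pos: [0.496, 0.2564, 0.2261]
wrist_force: [-0.4, 0.5, 1.8]
```

Sliding force was 2–3.6 N over at least 5.1 mm and likely about 8 mm, so the round timer is started. Retracting and moving to the wide one.

To row units: -0.02 m / 0.2 = -0.1, -0.015 m / 0.2 = -0.075.

```bash
echo '[[[0, 0, -0.01, 0], [0, 0, -0.02, 0], [0, 0, -0.075, 0], [0, 0, -0.1, 0], [0, 0, -0.075, 0], [0, 0, 0, 0]]]' | python3 nudge.py | grep -E "pos|force"; echo '[[[-0.053, 0.113, 0, 0], [-0.053, 0.113, 0, 0], [-0.053, 0.113, 0, 0], [-0.053, 0.113, 0, 0], [-0.053, 0.113, 0, 0], [-0.053, 0.113, 0, 0], [-0.053, 0.113, 0, 0], [-0.053, 0.113, 0, 0], [-0.053, 0.113, 0, 0], [-0.0515, 0.1125, 0, 0], [0, 0, 0, 0], [0, 0, 0, 0], [0, 0, 0, 0], [0, 0, 0, 0]]]' | python3 nudge.py|grep time; python3 st.py wide
python3 - <<'E'
from station import ctrl, eyes
import cv2,numpy as np
c=[]
for n,(x,y) in {"top":(166,210),"side":(212,258)}.items():
    d=eyes.get_image(n)["img"];d0=np.load(n+"0.npz")["img"]
    for q in(d0,d):c.append(cv2.resize(q[y-16:y+16,x-16:x+16,::-1],None,fx=6,fy=6,interpolation=cv2.INTER_NEAREST))
c.append(cv2.resize(d[170:234,240:304,::-1],(192,192)))
cv2.imwrite("pics/chk3.png",cv2.resize(np.hstack(c),(800,160)))
E
```

```text
tool_pos: [0.4965, 0.2566, 0.2855]
wrist_force: [1.0, 0.1, -0.1]
gripper_force: 0.0
time: 10.35
to key, tool axes [-0.0003  0.0006  0.0555] tip [0.4563 0.0108 0.109 ] F [ 0.21  0.56 -0.08] w 0.00012806772476151628 t 10.35
```

View pics/chk3.png

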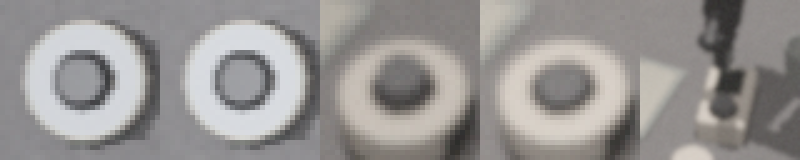

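The round key is clearly down and its timer hasn't moved. Now the wide key.

To row units: 0.015 m / 0.2 = 0.075, 0.014 m / 0.2 = 0.07.

```bash
echo '[[[0, 0, 0.05, 0], [0, 0, 0.075, 0], [0, 0, 0.07, 0], [0, 0, 0.04, 0], [0, 0, 0.01, 0], [0, 0, 0, 0], [0, 0, 0, 0], [0, 0, 0, 0]]]' | python3 nudge.py |grep -E "force"; python3 st.py wide
```

```text
wrist_force: [1.3, 0.4, 0.3]
gripper_force: 0.0
to key, tool axes [-0.0005 -0.0002  0.0073] tip [0.4567 0.0102 0.0608] F [1.28 0.42 0.33] w 8.495914381491412e-05 t 11.1167
```

To row units: 0.001 m / 0.2 = 0.005.

```bash
echo '[[[0, 0, 0.005, 0], [0, 0, 0.005, 0], [0, 0, 0.005, 0], [0, 0, 0.005, 0], [0, 0, 0.005, 0], [0, 0, 0.005, 0], [0, 0, 0.005, 0], [0, 0, 0.005, 0], [0, 0, 0.005, 0], [0, 0, 0.005, 0]]]' | python3 nudge.py|grep -E "wrist|pos";echo '[[[0, 0, 0.005, 0], [0, 0, 0.005, 0], [0, 0, 0.005, 0]]]' | python3 nudge.py|grep -E "wrist|pos";echo '[[[0, 0, 0.005, 0], [0, 0, 0.005, 0], [0, 0, 0.0025, 0]]]' | python3 nudge.py|grep -E "wrist|pos"
```

```text
tool_pos: [0.4563, 0.0101, 0.2231]
wrist_force: [-0.1, 0.3, 2.3]
tool_pos: [0.4563, 0.0101, 0.2201]
wrist_force: [-0.8, 0.2, 2.9]
tool_pos: [0.4563, 0.0101, 0.2176]
wrist_force: [-1.0, 0.3, 3.2]
```

To row units: -0.03 m / 0.2 = -0.15, -0.025 m / 0.2 = -0.125.

```bash
echo '[[[0, 0, -0.01, 0], [0, 0, -0.02, 0], [0, 0, -0.075, 0], [0, 0, -0.125, 0], [0, 0, -0.15, 0], [0, 0, -0.15, 0], [0, 0, -0.15, 0], [-0.15, 0, 0, 0], [-0.15, 0, 0, 0], [-0.15, 0, 0, 0], [-0.15, 0, 0, 0], [0, 0, 0, 0], [0, 0, 0, 0], [0, 0, 0, 0]]]' | python3 nudge.py | grep -E "time|pos|force"
python3 - <<'E'
from station import ctrl, eyes
import cv2,numpy as np
r=[]
for n,(x,y,w,h) in {"top":(90,130,335,120),"side":(130,120,220,210)}.items():
    d=eyes.get_image(n)["img"];d0=np.load(n+"0.npz")["img"]
    r.append(np.hstack([cv2.resize(q[y:y+h,x:x+w,::-1],(400,int(400*h/w)),interpolation=cv2.INTER_CUBIC) for q in(d0,d)]))
cv2.imwrite("pics/fin.png",np.vstack(r))
E
```

```text
time: 13.62
tool_pos: [0.3413, -0.0228, 0.3542]
wrist_force: [0.6, -0.1, 0.8]
gripper_force: 0.0
```

View pics/fin.png

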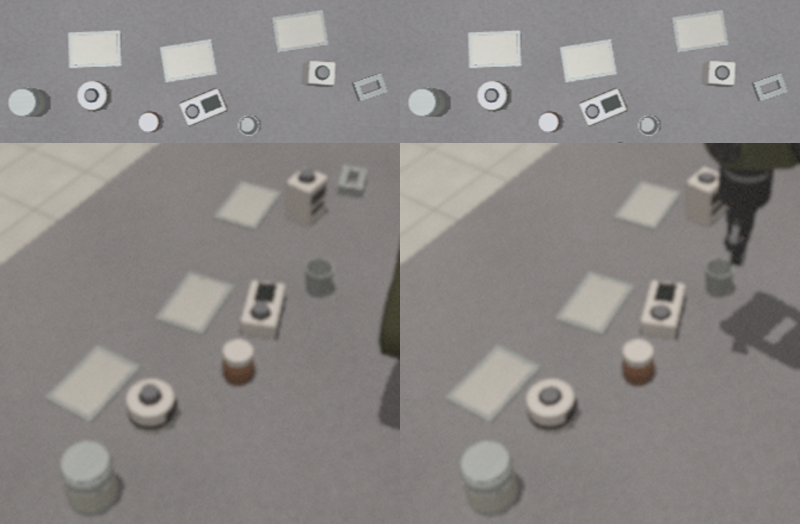

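All three keys are visibly down compared with before, and nothing else has moved. Handing in.

```bash
python3 -c "
from station import ctrl, eyes
print(ctrl.hand_in())"
```

```text
the job is handed in; nothing more can be done
None
```

I pressed all three timer keys gently in the order tall, round, wide; the final pictures show them down and nothing else moved, and I handed the job in after about 14 s of robot time (hand-in returned no verdict).

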